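# Gauge pin in the jaw model, upper jaw held at the set opening

### The job

On the dental articulator, put the gauge pin from the drill kit fully home in the drilled hole at the front of the lower jaw cast and let it go, while the hinged upper jaw stays tipped back. Then take the upper jaw by its front bar, swing it forward and down until it lines up with the steel pointer on the quadrant (within about four degrees), and keep hold of it there without letting it touch the pin: the program finishes while the gripper is still holding the upper jaw at the pointer. Leave the pointer and the other things on the table where they are.

Things in the scene. Friction and masses are not known exactly. Their poses are not given: they have to be found in the camera images.
- pin_mid (a point): Half-way up the gauge pin (loose, steel, upright, 55 mm long, 20 to 35 g): 27.5 mm from either end. From its foot up: chamfered shaft 6 mm in diameter, 16 mm long; stop collar 14 mm in diameter, 3 mm thick; round grip 11 mm in diameter, 36 mm long, to the top. z is its axis, up. It starts standing in the white drill kit, collar on the kit's top face, 39 mm standing above it.
- pin_foot (a point): Centre of the foot (lower end) of the gauge pin, 27.5 mm below pin_mid along its axis.
- kit_hole (a point): Mouth of the kit hole in which the pin starts (8 mm wide, 21 mm deep), on top of the fixed white kit block: 84 mm (x) by 134 mm (y), 24 mm high. The hole lies 35 mm to +y of the block's centre; twelve short steel drills stand up to 18 mm above the block, 50 mm and more to the -y side of the hole.
- socket (a point): Mouth of the drilled hole in the lower jaw cast, 58 mm above the table: 8 mm in diameter, 22 mm deep, vertical, chamfered. Fully home, the pin's collar rests on the cast, its foot 16 mm below this point. Axes of the articulator: -x to its front, +x to the hinge, y along the hinge axis, z up. The cast is flat around the hole; tooth crowns 8 mm high start 27 mm behind it (+x), 24 mm left and right.
- hinge (a point): Middle of the upper jaw's hinge axis, 115 mm above the table, 90 mm behind the socket (+x of the articulator), in its middle plane. Same axes as socket; the hinge axis is y. Two posts 42 mm to either side carry it. The stand is fixed to the table; its foot, 160 mm (x) by 100 mm (y), is centred 60 mm in front of the hinge.
- bar (a point): Middle of the grip bar at the free end of the hinged upper jaw: round steel bar, 10 mm in diameter, 74 mm long, parallel to the hinge axis and 130 mm from it. Thin prongs carry it 33 mm to either side of the middle; between them, behind the bar, is an open gap 58 mm by 40 mm for a finger. Axes turn with the jaw: y along the bar, x from the bar to the hinge.
- upper (a joint): Opening of the upper jaw, rad: 0 closed and level, bar straight in front (-x) of the hinge; grows as it opens up and back. The bar is 130 mm * cos in front of the hinge and 130 mm * sin above it. It starts tipped back, resting on its stop at about 2.1; forward of about 1.6 it falls shut unless held (nearly frictionless hinge, 0.2 to 0.35 kg, up to 1.1 N at the bar).
- pointer (a joint): Angle at which the pointer is set, rad, measured as the upper jaw's opening angle: the upper jaw is right when both angles are equal. The pointer is clamped stiffly and is not to be moved.
- pointer_tip (a point): Small round end of the steel pointer that marks the wanted opening: flat dark bar, 105 mm long, turning about the same hinge axis, beside the white quadrant on the articulator's -y side, 56 mm from the middle plane. This point is 98 mm from the hinge axis on the pointer's centre line; x runs along the pointer from tip to hinge axis.
- handpiece: Bystander: white handpiece lying between kit and articulator, 185 mm long, 20 mm wide, 18 mm high, along its x (75 mm to -x, 110 mm to +x of the origin). Origin at its underside.
- spare_cast: Bystander: spare plaster jaw cast, about 75 mm across and 30 mm high, beyond the articulator. Origin at its underside.
- flask: Bystander: grey drinking flask, 72 mm in diameter, 210 mm tall. Origin at its underside.
- cup: Bystander: paper cup, 76 mm wide at the rim, 100 mm tall. Origin at its underside.
- phone: Bystander: phone lying flat, 75 by 150 by 9 mm. Origin at its underside.
- driver: Bystander: hand screwdriver lying behind the articulator, on the flask's side. Origin at its underside.

How it is judged:
On the way:
1. the gauge pin is fully home in the lower cast and released, the upper jaw still tipped back (z of pin_foot in the frame of socket below -0.0135 m and horizontal distance between pin_foot and socket below 0.004 m and angle between pin_mid's own z axis and vertical below 0.12 rad and contact force between the fingers and pin below 0.05 N and value of joint upper above 1.7 rad), for 0.2 s.
At the end, for the whole second after the job is handed in: Pin in the cast hole: foot at least 13.5 mm deep (16 is home), within 4 mm of centre, tilt under 0.12 rad, untouched by the fingers. Upper jaw within 0.08 rad of the pointer, still, carried by the fingers (over 0.3 N), not touching the pin (z of pin_foot in the frame of socket below -0.0135 m and horizontal distance between pin_foot and socket below 0.004 m and angle between pin_mid's own z axis and vertical below 0.12 rad and contact force between the fingers and pin below 0.05 N and angle between the x axis of bar and the x axis of pointer_tip, either way round below 0.08 rad and velocity of joint upper between -0.05 and 0.05 rad/s and contact force between the fingers and upper above 0.3 N and contact force between pin and upper below 0.05 N and linear speed of pin below 0.02 m/s); the arm keeps its last pose, push and grip.
It fails at once if the pointer is moved (by more than 6 mm at its tip) (distance of pointer_tip from where it was at the start of the episode above 0.006 m).
It fails at once if the upper jaw hits the pin (more than 1 N) (contact force between pin and upper above 1 N).
It fails at once if a bystander (handpiece, spare cast, flask, cup, phone or screwdriver) is moved by more than 30 mm (distance of any of handpiece, spare_cast, flask, cup, phone, driver from where it was at the start of the episode above 0.03 m).
It also fails if it takes over 54 s, if anything falls off the work surface, if the arm or the gripper's body presses on something with over 40 N, if the wrist force passes 120 N, or if a joint passes its speed limit or range.

### The arm

A 7-joint arm with a two-finger parallel gripper is mounted at the origin on the work surface. World frame = base frame: x ahead of the robot, y to its left, z up, the work surface at z = 0. Lengths are in m, angles in rad, forces in N, time in s.
With the tool pointing down it reaches from about 0.4 to 0.875 m from the base axis. Payload 19.3 kg.
Tool frame: the origin (TCP) lies at the very end of the fingers, on their centre line; the grasp point (between the pads) lies bot.pinch_z behind it (bot.pinch_z is the distance from the TCP to the grasp point, in m); z points along the fingers, y is the line along which they close (so a half turn about z gives the same grasp; the last joint's range is limited). The gripper opens to 85 mm and grips with 20 to 120 N. Pads are 22 mm wide; open, the fingers measure 114 mm over their backs; the gripper's body (76 mm by 85 mm) begins 54 mm behind the grasp point. The pads swing forward as they close: fully open they stand 13 mm farther back than shut.
Start: joints at [-1.393, 0.521, -0.036, 1.599, 0.021, 1.021, -0.113], TCP at [0.153, 0.606, 0.231] pointing down, gripper open.
Joint ranges: [-2.91, 2.91], [-0.3, 2.13], [-1.5, 1.42], [0.17, 2.43], [-1.26, 4.41], [0.16, 1.93], [-2.52, 2.52]. Speed limits (rad/s): [1.89, 1.89, 2.39, 2.39, 3.01, 3.01, 3.01].

### API

Orientations are given as [roll, pitch, yaw] about the fixed x, y, z axes, in that order (R = Rz(yaw) Ry(pitch) Rx(roll)).
In Python, from workcell import bot, grab_frame, ticket gives the robot as it stands.
- The arm moves only by the tool arm_command, never from a script. Its argument "commands" is a list of rows, each a list of 3 entries, a list of its own where there are three numbers: the shift along the world's x, y, z in mm, then the turn about the world's z in rad, then the gripper command: -1 is fully open, 1 is shut, values between are in proportion. In form: [[[tx, ty, tz], roll, fingers], ...]. A call has 1 to 20 rows; each row shifts and turns the commanded pose from where the row before left it; what a row does not reach is not made up. A row lasts 1/10 s, in which the tool goes at most 50 mm and 8.59 degrees, less where a joint would pass 70% of its speed; a pose out of reach is approached as far as the arm can. A call with a gripper value outside its range is refused whole. The fingers move at their own pace and stop on an object; "newtons" is the grip in N (left out, the last holds). Time passes only in rows, so rows that do not move let the fingers close. It gives the time, the measured TCP pose, the force, the opening and the grip force at its end, in the units of the state.
- bot.observe(): the state, without advancing time (a new reading comes with each control period).
- grab_frame(name): name is "scene" or "side" or "wrist"; returns a dict with "image" (480x640x3 uint8, red, green, blue), "vertical_fov" (degrees; the focal length in pixels is half the picture's height over the tangent of half this angle, whatever the lens; pixels are square), "cx", "cy" (the principal point, pixels), "k1" (the pictures are not rectified: a ray, as slopes to the right and down, at radius r is drawn at 1 + k1 r^2 times it, then the intrinsics apply), "R" (3x3) and "t" (3): a world point X has camera coordinates R X + t. Camera axes: x right, y down, z forward; pixel columns grow to the right and rows downward; lengths in m; the calibration is good to about 2 mm. A picture is of the moment at which its call begins. There is no depth.
- ticket.job_done(): hands the job in; it is judged then, once.
The state is a dict: "clock": time; "qpos": joint angles; "qd": joint speeds; "joint_efforts": joint torques, N m; "position": TCP position; "tool_rot": TCP orientation; "force": force on the tool from outside, world axes, zero at the start; "moment": the same for the moment, N m; "grip_width": finger opening in m; "finger_force": force on a finger pad.
Only numpy, scipy, OpenCV 4.12 (cv2) and the standard library are available. Lean on these libraries where they do the work, as an engineer would, in place of code of your own. Each camera call takes 0.05 s, during which the arm holds its last target. There are 200 camera calls.

## Working session

There is one attempt and no reset: what is moved stays moved. The work goes in short steps, Python scripts to look and compute and a tool call to move; the robot and the scene stay as the last step left them, time stands still between calls to the robot, and variables do not carry over. Pictures are saved under pics/ and viewed, at most 10 in all, crops included, and the job is handed in when it is done.

Besides the shell and the picture viewer there is one more tool, called as name(argument=value, ...) on one line, values as JSON. arm_command: Moves the arm, as the interface text tells. Its arguments: {"type":"object","properties":{"commands":{"type":"array"},"newtons":{"type":"number"}},"required":["commands"]}

```bash
mkdir -p pics
cat > h.py <<'E'
import numpy as np, cv2
from workcell import bot, grab_frame, ticket
def K(f):
    F=240/np.tan(np.radians(f["vertical_fov"])/2); return F
def ray(f,u,v):
    F=K(f); d=np.array([(u-f["cx"])/F,(v-f["cy"])/F]); p=d.copy()
    for _ in range(20): p=d/(1+f["k1"]*(p@p))
    R=np.array(f["R"]);t=np.array(f["t"])
    w=R.T@np.array([p[0],p[1],1]); return -R.T@t, w/np.linalg.norm(w)
def onz(f,u,v,z):
    c,w=ray(f,u,v); return c+w*(z-c[2])/w[2]
def proj(f,X):
    q=np.array(f["R"])@np.array(X)+np.array(f["t"]); p=q[:2]/q[2]; p=p*(1+f["k1"]*(p@p))
    return p*K(f)+[f["cx"],f["cy"]]
def two(a,b):
    (c1,w1),(c2,w2)=a,b
    s=np.linalg.lstsq(np.array([w1,-w2]).T,c2-c1,rcond=None)[0]
    return (c1+s[0]*w1+c2+s[1]*w2)/2, np.linalg.norm(c1+s[0]*w1-c2-s[1]*w2)
def save(f,n): cv2.imwrite("pics/"+n,cv2.cvtColor(f["image"],cv2.COLOR_RGB2BGR))
E
python3 - <<'E'
from h import *
import pickle
for n in ("scene","side","wrist"):
    f=grab_frame(n); save(f,n+"0.png"); pickle.dump(f,open(n+"0.pkl","wb"))
    print(n,f["vertical_fov"],f["k1"],-np.array(f["R"]).T@f["t"])
print(bot.observe(),bot.pinch_z)
E
```

```text
scene 48.495974588245915 -0.1251614091151845 [ 1.29125903 -0.4478192   0.74733581]
side 54.000414311074834 -0.08631430776023026 [ 0.37994629 -0.64479871  0.85647549]
wrist 61.50868995712171 -0.06104499174557317 [0.08182658 0.62442626 0.37452906]
{'clock': 0.15, 'qpos': array([-1.39318438,  0.52187102, -0.03632529,  1.59984491,  0.02120156,
        1.02110752, -0.11281353]), 'qd': array([ 0.00085909, -0.00090573, -0.00139861, -0.00133769,  0.00030806,
        0.0004832 ,  0.00055766]), 'joint_efforts': array([ 1.33375670e-03, -9.27380562e+01,  1.98057488e+00, -3.70052111e+01,
        1.80297758e-02,  6.53217823e-03,  7.05064303e-05]), 'position': array([0.15327235, 0.60566572, 0.23087328]), 'tool_rot': array([-3.14074886e+00,  5.86466928e-05,  2.89375326e+00]), 'force': array([-0.45214503, -0.55632659,  0.12251911]), 'moment': array([ 0.01583885, -0.03973152,  0.01638418]), 'finger_force': 0.0, 'grip_width': 0.08542126968252552} 0.0187
```

View pics/scene0.png

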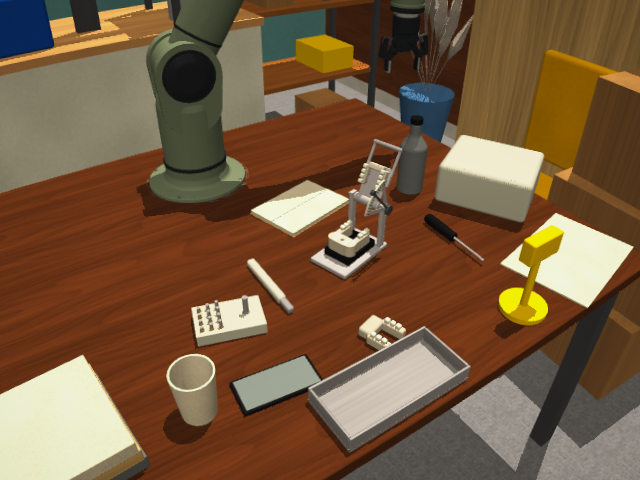

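View pics/side0.png

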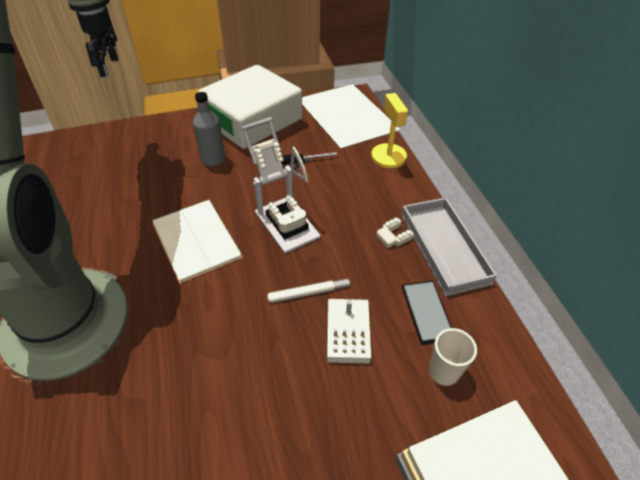

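The scene view shows the pin at about (245,305), the cast at (345,240) and the bar at (385,147). In the side view the pin is at (349,308), the cast at (287,215) and the bar at (260,125). I need an enlarged montage.

Run:
```python
from h import *
import pickle
s=pickle.load(open("scene0.pkl","rb"));d=pickle.load(open("side0.pkl","rb"))
r=lambda im,k:cv2.resize(im,None,fx=k,fy=k,interpolation=cv2.INTER_CUBIC)
a=r(s["image"][130:280,300:400],4); b=r(d["image"][110:260,235:335],4)
m=np.hstack([a,b]); cv2.imwrite("pics/m1.png",m[...,::-1])
for p in [(s,245,298),(d,349,302)]: print(onz(*p,.063))
print(two(ray(s,245,298),ray(d,349,302)))
print("cast",onz(s,345,237,.058),onz(d,285,213,.058))
```

```text
[ 0.59254226 -0.14490406  0.063     ]
[ 0.58709751 -0.14901926  0.063     ]
(array([ 0.58840216, -0.14425729,  0.05805578]), np.float64(0.0028594408838825635))
cast [0.53138927 0.13434722 0.058     ] [0.51899614 0.13463386 0.058     ]
```

View pics/m1.png

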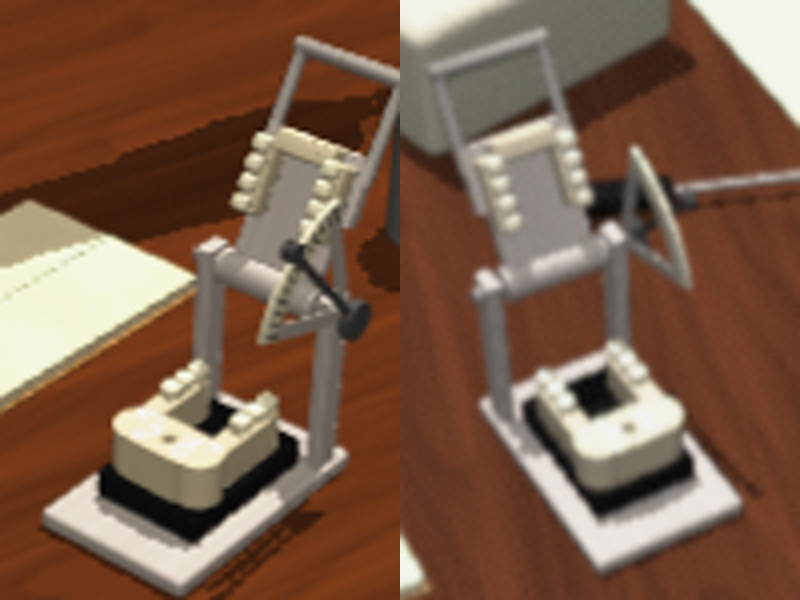

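```bash
cat > m.py <<'E'
from h import *
import pickle
s=pickle.load(open("scene0.pkl","rb"));d=pickle.load(open("side0.pkl","rb"))
np.set_printoptions(precision=4,suppress=True)
print("sock",onz(s,342.5,239.5,.058),onz(d,292.5,217,.058),two(ray(s,342.5,239.5),ray(d,292.5,217)))
b1=two(ray(s,375.5,140.5),ray(d,243.2,127.5)); b2=two(ray(s,401,150),ray(d,271.3,118.8))
print("bar",b1,b2,np.linalg.norm(b1[0]-b2[0]))
sk=(onz(s,342.5,239.5,.058)+onz(d,292.5,217,.058))/2
# foot corners table (plate top ~8mm)
c=[onz(s,311.,258,.008),onz(s,346,275,.008),onz(s,386,244,.008)]
c2=[onz(d,285.5,249,.008),onz(d,320,235,.008)]
print("foot",c,c2)
v=np.array(b2[0]-b1[0])[:2]; print("yaw from bar", np.degrees(np.arctan2(v[1],v[0]))+90)
v=c[2]-c[1]; print("yaw foot side",np.degrees(np.arctan2(v[1],v[0])))
v=c[0]-c[1]; print("yaw foot front",np.degrees(np.arctan2(v[1],v[0])))
E
python3 m.py
```

```text
sock [0.536  0.1242 0.058 ] [0.5332 0.1171 0.058 ] (array([0.534 , 0.124 , 0.0544]), np.float64(0.004998584705247408))
bar (array([0.4575, 0.2653, 0.2267]), np.float64(0.0032133019366590598)) (array([0.5262, 0.2809, 0.2278]), np.float64(0.0030436728775857704)) 0.07045405192270242
foot [array([0.4994, 0.0652, 0.008 ]), array([0.5909, 0.0958, 0.008 ]), array([0.5517, 0.2401, 0.008 ])] [array([0.5027, 0.0667, 0.008 ]), array([0.5932, 0.0884, 0.008 ])]
yaw from bar 102.82499789188924
yaw foot side 105.21374897379172
yaw foot front -161.53531285517755
```

```bash
cat >> m.py <<'E'
print('---')
yaw=np.radians(105); X=np.array([np.cos(yaw),np.sin(yaw),0]);Y=np.array([-X[1],X[0],0])
S=np.array([.5345,.1215,.058]); H=S+.09*X+[0,0,.057]
def inplane(f,u,v,off=-.056):
    c,w=ray(f,u,v); t=((H+off*Y-c)@Y)/(w@Y); p=c+t*w-H; return p@X,p[2]
for off in (-.056,-.06,-.064):
  h=inplane(s,388,209.5,off); t=inplane(s,372.5,192.5,off); print(off,h,t,np.hypot(t[0]-h[0],t[1]-h[1]),"ang hub-tip",np.degrees(np.arctan2(t[1]-h[1],h[0]-t[0])),"ang H",np.degrees(np.arctan2(t[1],-t[0])))
print("H",H, "hub pred", proj(s,H-.056*Y), proj(d,H-.056*Y))
for a in (30,40,50,60,70):
  P=H-.056*Y-.098*np.cos(np.radians(a))*X+[0,0,.098*np.sin(np.radians(a))]; print(a,proj(s,P),proj(d,P))
E
python3 m.py | sed -n '/---/,$p'
```

```text
---
-0.056 (np.float64(0.0007787624844289384), np.float64(0.001894301959902575)) (np.float64(-0.06369668607783846), np.float64(0.07407722690926942)) 0.09678562972648118 ang hub-tip 48.228038730629315 ang H 49.30879497312483
-0.06 (np.float64(-0.005563367543849029), np.float64(0.006673791682368355)) (np.float64(-0.06955001620719713), np.float64(0.07830948497680733)) 0.09605188056952178 ang hub-tip 48.22803873062935 ang H 48.39034480644561
-0.064 (np.float64(-0.011905497572127131), np.float64(0.011453281404834134)) (np.float64(-0.0754033463365558), np.float64(0.08254174304434513)) 0.09531813141256221 ang hub-tip 48.228038730629386 ang H 47.58774659012621
H [0.5112 0.2084 0.115 ] hub pred [387.7266 210.3724] [294.6238 168.1071]
30 [365.5405 207.0984] [311.9536 172.4113]
40 [368.8294 199.3443] [309.7665 165.1703]
50 [372.7361 191.9463] [307.0679 157.9894]
60 [377.1133 185.1804] [303.9589 151.144 ]
70 [381.7948 179.2912] [300.5598 144.8939]
```

arm_command(commands=[[[0, 0, 45], 0, -0.2], [[0, 0, 45], 0, -0.2], [[22, -38, 0], 0, -0.2], [[22, -38, 0], 0, -0.2], [[22, -38, 0], 0, -0.2], [[22, -38, 0], 0, -0.2], [[22, -38, 0], 0, -0.2], [[22, -38, 0], 0, -0.2], [[22, -38, 0], 0, -0.2], [[22, -38, 0], 0, -0.2], [[22, -38, 0], 0, -0.2], [[22, -38, 0], 0, -0.2], [[22, -38, 0], 0, -0.2], [[22, -38, 0], 0, -0.2], [[22, -38, 0], 0, -0.2], [[22, -38, 0], 0, -0.2], [[22, -38, 0], 0, -0.2], [[22, -38, 0], 0, -0.2], [[22, -38, 0], 0, -0.2], [[22, -38, 0], 0, -0.2]], newtons=30)

```text
clock: 2.15
position: [0.5499, -0.0797, 0.3212]
tool_rot: [3.142, -0.0, 2.894]
force: [-0.1, 0.8, 0.9]
grip_width: 0.0511
finger_force: 0.0
```

arm_command(commands=[[[20, -33, -35], 0, -0.2], [[20, -33, -35], 0, -0.2], [[0, 0, -35], 0, -0.2], [[0, 0, -35], 0, -0.2], [[0, 0, 0], 0, -0.2], [[0, 0, 0], 0, -0.2]])

```text
clock: 2.75
position: [0.5878, -0.1415, 0.1848]
tool_rot: [-3.141, -0.0, 2.894]
force: [0.2, -1.1, -0.3]
grip_width: 0.0513
finger_force: 0.0
```

Run:
```python
from h import *
import pickle
f=grab_frame("wrist"); save(f,"w1.png"); pickle.dump(f,open("w1.pkl","wb"))
o=bot.observe(); print(o["position"],o["qpos"]); print("expected pin top px",proj(f,[.59,-.146,.063]),proj(f,[.59,-.146,.027]),proj(f,o["position"]))
```

```text
[ 0.58837394 -0.14156737  0.18577897] [-0.12706541  0.57222246  0.39074846  1.71638313 -0.26562584  0.90387863
  1.69578625]
expected pin top px [315.1671046  234.31573993] [315.88187935 221.30785162] [320.28914297 314.81739661]
```

View pics/w1.png

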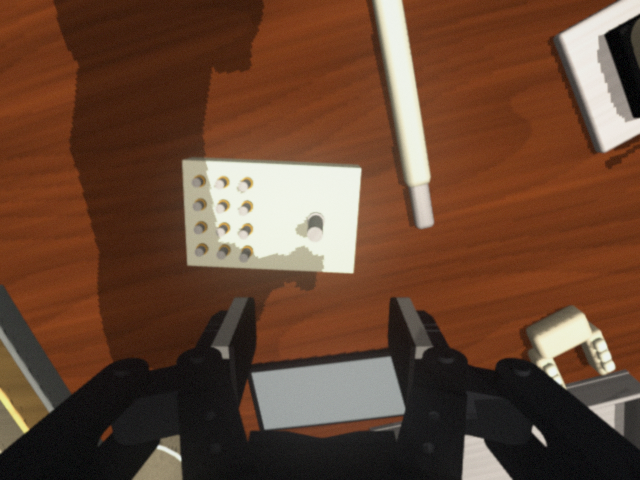

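The wrist view shows the pin's top face at about (316,233), its collar near (315,222), and the drills at the left (200–245, 180–255). I'll refine the top disc and work out the shift.

Run:
```python
from h import *
import pickle
np.set_printoptions(precision=4,suppress=True)
f=pickle.load(open("w1.pkl","rb")); im=f["image"]
c=cv2.cvtColor(im,cv2.COLOR_RGB2HSV)[205:250,295:340]
print(cv2.cvtColor(im,cv2.COLOR_RGB2GRAY)[212:246:2,300:334:2])
print("top",onz(f,316,233,.063))
# block corners
m=cv2.inRange(cv2.cvtColor(im,cv2.COLOR_RGB2HSV),(15,10,100),(45,110,255)); m[:150]=0;m[280:]=0;m[:,:175]=0;m[:,370:]=0
cs=max(cv2.findContours(m,0,2)[0],key=cv2.contourArea); r=cv2.boxPoints(cv2.minAreaRect(cs)); P=np.array([onz(f,*p,.024) for p in r]); print(r,P)
ce=P.mean(0); l=P[np.argmax(P[:,1])]
print(ce,[np.linalg.norm(P[i]-P[i-1]) for i in range(4)])
```

```text
[[242 240 242 242 242 236 217 200 204 216 232 241 243 241 242 241 242]
 [241 243 240 242 237 203 218 218 216 218 211 228 241 241 241 241 241]
 [242 241 240 231 212 210 150 119 123 134 197 212 235 242 242 241 240]
 [241 242 241 208 202 134 105 110 117 116 128 208 228 241 242 242 241]
 [241 239 216 185 151 106 109 114 114 117 115 166 228 240 241 240 241]
 [240 236 206 181 135 106 111 113 115 116 115 148 227 241 241 241 242]
 [201 191 184 184 129 106 110 112 117 116 119 142 233 241 242 241 241]
 [186 184 185 182 131 104 119 138 133 122 116 147 237 242 240 241 241]
 [188 183 186 179 130 171 212 218 212 195 143 156 240 241 241 241 241]
 [185 186 186 177 183 221 221 218 219 217 208 177 240 241 241 241 242]
 [185 186 186 186 213 222 218 219 219 222 224 206 240 241 240 241 242]
 [190 185 185 192 220 217 219 218 222 225 224 221 240 241 241 241 240]
 [230 218 190 200 217 217 218 222 224 225 221 232 241 239 241 242 241]
 [240 240 236 238 229 216 219 222 224 223 226 238 241 242 242 241 241]
 [242 241 240 240 239 229 221 223 223 224 236 241 241 241 241 242 241]
 [242 240 241 240 241 240 238 235 236 239 241 240 241 241 241 241 241]
 [242 240 238 241 241 241 240 242 240 241 242 241 241 241 241 241 240]]
top [ 0.5892 -0.1452  0.063 ]
[[177.1959 265.6907]
 [182.1835 155.9629]
 [361.4948 164.1134]
 [356.5072 273.8412]] [[ 0.599  -0.2647  0.024 ]
 [ 0.5171 -0.2308  0.024 ]
 [ 0.5563 -0.1021  0.024 ]
 [ 0.6413 -0.1252  0.024 ]]
[ 0.5784 -0.1807  0.024 ] [np.float64(0.1457187555522603), np.float64(0.08859729217503785), np.float64(0.13453508135510692), np.float64(0.08812361791547921)]
```

arm_command(commands=[[[2, -4, -30], 0, -0.2], [[0, 0, -35], 0, -0.2], [[0, 0, -35], 0, -0.2], [[0, 0, -29], 0, -0.2], [[0, 0, -20], 0, -0.2], [[0, 0, 0], 0, -0.2], [[0, 0, 0], 0, 1], [[0, 0, 0], 0, 1], [[0, 0, 0], 0, 1], [[0, 0, 0], 0, 1], [[0, 0, 0], 0, 1], [[0, 0, 0], 0, 1]], newtons=40)

```text
clock: 4.0
position: [0.5907, -0.1459, 0.0367]
tool_rot: [3.141, 0.003, 2.894]
force: [-0.4, -1.1, 10.5]
grip_width: 0.0096
finger_force: 39.1
```

arm_command(commands=[[[0, 0, 20], 0, 1], [[0, 0, 40], 0, 1], [[0, 0, 40], 0, 1], [[0, 0, 24], 0, 1], [[-7, 33, 0], 0.0634, 1], [[-7, 33, 0], 0.0634, 1], [[-7, 33, 0], 0.0634, 1], [[-7, 33, 0], 0.0634, 1], [[-7, 33, 0], 0.0634, 1], [[-7, 33, 0], 0.0634, 1], [[-7, 33, 0], 0.0634, 1], [[-7, 33, 0], 0.0634, 1], [[0, 0, 0], 0, 1], [[0, 0, 0], 0, 1], [[0, 0, 0], 0, 1]])

```text
clock: 5.5
position: [0.534, 0.1176, 0.1595]
tool_rot: [-3.141, 0.001, -2.884]
force: [0.4, -0.1, -0.0]
grip_width: 0.0094
finger_force: 39.4
```

Run:
```python
from h import *
import pickle
f=grab_frame("wrist"); pickle.dump(f,open("w2.pkl","wb"))
g=grab_frame("scene"); pickle.dump(g,open("s2.pkl","wb"))
o=bot.observe(); p=o["position"];print(p,o["tool_rot"],o["grip_width"],o["qpos"][6])
print("sock px",proj(f,[.5345,.1215,.058]),"foot px",proj(f,p-[0,0,.0287]))
r=lambda im,k:cv2.resize(im,None,fx=k,fy=k,interpolation=cv2.INTER_CUBIC)
a=f["image"]; b=r(a[190:340,240:400],2.5)
c=r(g["image"][130:280,290:450],2.5)
cv2.imwrite("pics/m2.png",np.hstack([b,c])[...,::-1])
```

```text
[0.53397006 0.11744304 0.15931877] [-3.14122469e+00  2.40724321e-04 -2.88417483e+00] 0.00912819320095372 1.6619858627271795
sock px [326.95442608 239.9616518 ] foot px [320.76401076 282.7513333 ]
```

View pics/m2.png

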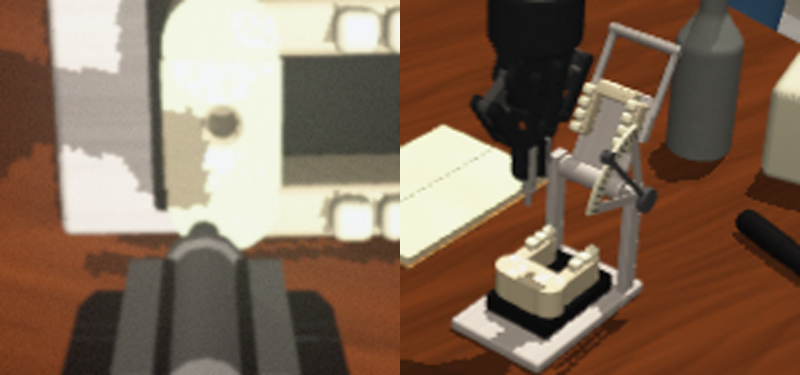

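The crop shows the socket at full-frame (329.2,239.2) and the pin foot at about (321,281), as predicted. In the scene view the upper jaw is still tipped back.

Run:
```python
from h import *
import pickle
f=pickle.load(open("w2.pkl","rb")); im=f["image"]
g=cv2.cvtColor(im,cv2.COLOR_RGB2GRAY)[228:252,316:342]
m=(g<110).astype(np.uint8); n,l,st,c=cv2.connectedComponentsWithStats(m); print(st,c+[316,228])
print(onz(f,329.2,239.2,.058), onz(f,321.2,281.2,.1593-.0287), "tcp",bot.observe()["position"])
```

```text
[[  0   0  26  24 624]] [[328.5 239.5]]
[0.53364695 0.12274918 0.058     ] [0.53317536 0.11744248 0.1306    ] tcp [0.53397006 0.11744304 0.15931877]
```

arm_command(commands=[[[0.3, 5.2, 0], 0, 1], [[0, 0, -25], 0, 1], [[0, 0, -25], 0, 1], [[0, 0, -16], 0, 1], [[0, 0, 0], 0, 1], [[0, 0, 0], 0, 1], [[0, 0, -4], 0, 1], [[0, 0, -4], 0, 1], [[0, 0, 0], 0, 1], [[0, 0, 0], 0, 1]])

```text
clock: 6.6
position: [0.5341, 0.1237, 0.0853]
tool_rot: [-3.142, 0.0, -2.882]
force: [-0.6, -0.9, -0.4]
grip_width: 0.0094
finger_force: 39.4
```

Run:
```python
from h import *
import pickle
f=grab_frame("wrist"); pickle.dump(f,open("w3.pkl","wb"))
o=bot.observe(); p=o["position"];print(p,o["force"],o["moment"])
r=lambda im,k:cv2.resize(im,None,fx=k,fy=k,interpolation=cv2.INTER_CUBIC)
cv2.imwrite("pics/m3.png",r(f["image"][210:360,240:400],4)[...,::-1])
```

```text
[0.53409071 0.12375673 0.08529806] [ 0.36185473  0.49236877 -0.98870838] [-0.07391598  0.03339774 -0.0295229 ]
```

View pics/m3.png

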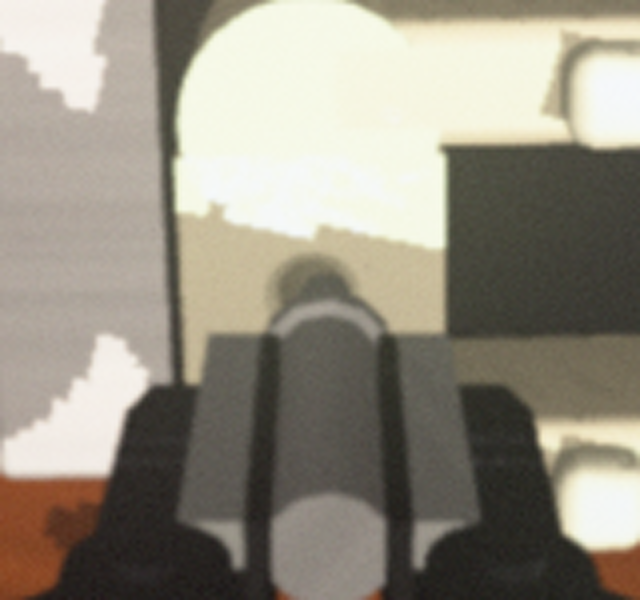

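The crop shows the hole (crop centre ~313) about 1.3 mm toward -X of the pin (~328), with no contact force yet. I'll correct by (0.3, -1.2) mm and press in gently.

arm_command(commands=[[[0.3, -1.2, 0], 0, 1], [[0, 0, 0], 0, 1], [[0, 0, -3], 0, 1], [[0, 0, -3], 0, 1], [[0, 0, 0], 0, 1], [[0, 0, 0], 0, 1]])

```text
clock: 7.25
position: [0.5342, 0.1225, 0.079]
tool_rot: [-3.142, -0.0, -2.882]
force: [0.5, -0.1, -0.6]
grip_width: 0.0096
finger_force: 39.4
```

arm_command(commands=[[[0, 0, -3], 0, 1], [[0, 0, -3], 0, 1], [[0, 0, -2], 0, 1], [[0, 0, -1], 0, 1], [[0, 0, 0], 0, 1], [[0, 0, 0], 0, 1]])

```text
clock: 7.85
position: [0.5344, 0.1226, 0.0706]
tool_rot: [3.141, 0.0, -2.882]
force: [-3.1, 0.3, 14.0]
grip_width: 0.0097
finger_force: 41.0
```

arm_command(commands=[[[0, 0, 0], 0, 0.3], [[0, 0, 0], 0, -0.2], [[0, 0, 0], 0, -0.2], [[0, 0, 0], 0, -0.2], [[0, 0, 0], 0, -0.2], [[0, 0, 10], 0, -0.2], [[0, 0, 20], 0, -0.2], [[0, 0, 30], 0, -0.2], [[0, 0, 30], 0, -0.2], [[0, 0, 0], 0, -0.2], [[0, 0, 0], 0, -0.2]])

```text
clock: 8.95
position: [0.5346, 0.1227, 0.161]
tool_rot: [3.141, 0.002, -2.882]
force: [0.6, -0.3, -0.7]
grip_width: 0.0513
finger_force: 0.0
```

Run:
```python
from h import *
import pickle
f=grab_frame("wrist"); pickle.dump(f,open("w4.pkl","wb"))
o=bot.observe(); p=o["position"];print(p,o["force"],o["grip_width"])
print("top home px",proj(f,[.5342,.1226,.097]),"8mm up",proj(f,[.5342,.1226,.105]))
r=lambda im,k:cv2.resize(im,None,fx=k,fy=k,interpolation=cv2.INTER_CUBIC)
g=grab_frame("scene"); pickle.dump(g,open("s4.pkl","wb"))
S=[.5342,.1226,.0]
print("scene top/collar px",proj(g,[.5342,.1226,.097]),proj(g,[.5342,.1226,.061]))
cv2.imwrite("pics/m4.png",np.hstack([r(f["image"][190:340,240:400],2.5),r(g["image"][130:280,290:450],2.5)])[...,::-1])
```

```text
[0.53409925 0.12260514 0.16016346] [-0.19627713 -0.1180371  -0.17739307] 0.05095108229665822
top home px [320.88564613 256.80385979] 8mm up [320.87009343 261.87632966]
scene top/collar px [341.9646515  224.72310482] [341.47311332 238.24290805]
```

View pics/m4.png

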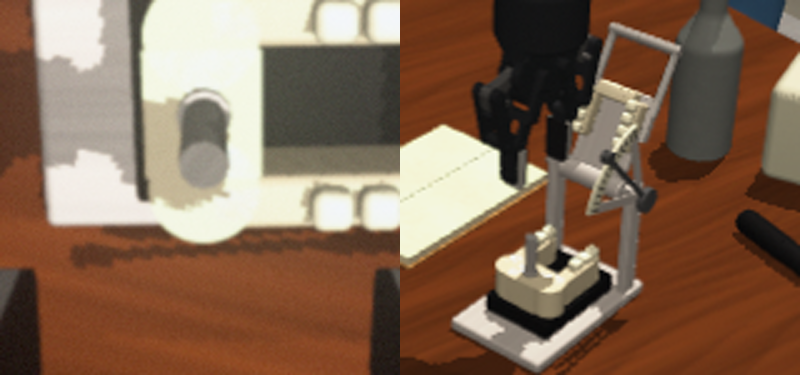

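The pin is home: its top is at (321.6,255.6) against a predicted (320.9,256.8), and the scene view agrees. Next I'll measure the pointer line and the flask clearance.

Run:
```python
from h import *
import pickle
np.set_printoptions(precision=4,suppress=True)
s=pickle.load(open("scene0.pkl","rb"));d=pickle.load(open("side0.pkl","rb"))
yaw=np.radians(105); X=np.array([np.cos(yaw),np.sin(yaw),0]);Y=np.array([-X[1],X[0],0]);H=np.array([.534,.1227,.115])+.09*X
g=cv2.cvtColor(s["image"],cv2.COLOR_RGB2GRAY); hs=cv2.cvtColor(s["image"],cv2.COLOR_RGB2HSV)
m=((g<75)&(hs[...,1]<110)).astype(np.uint8); w=np.zeros_like(m); w[186:218,366:397]=1; m*=w
n,l,st,c=cv2.connectedComponentsWithStats(m); k=1+np.argmax(st[1:,4]); ys,xs=np.where(l==k); print(st[k])
def pl(u,v,off=-.056):
    c0,r=ray(s,u,v); t=((H+off*Y-c0)@Y)/(r@Y); p=c0+t*r-H; return np.array([-(p@X),p[2]])
Q=np.array([pl(x,y) for x,y in zip(xs,ys)]); r=np.hypot(*Q.T); 
for lo in (.02,.03): 
  q=Q[(r>lo)&(r<.095)]; vx,vy,x0,y0=cv2.fitLine(q.astype(np.float32),2,0,.01,.01).ravel(); print("line",np.degrees(np.arctan2(vy,vx))%180,"offset",x0*vy-y0*vx,"mean dir",np.degrees(np.arctan2(*q.mean(0)[::-1])),r.max())
e=Q[r>.09]; print("tip",e.mean(0),np.degrees(np.arctan2(*e.mean(0)[::-1])))
print("flask",onz(s,411,190,0),onz(d,213,163,0),"bar",H+.13*np.sin(0.53)*X+[0,0,.1122])
```

```text
[370 190  23  25 114]
line 48.609917 offset -0.00075574964 mean dir 49.278015556887176 0.10619997038543053
line 48.81798 offset -0.0004799217 mean dir 49.21820551477577 0.10619997038543053
tip [0.0644 0.0734] 48.74915967702567
flask [0.389  0.4652 0.    ] [0.3745 0.4401 0.    ] bar [0.4937 0.2731 0.2272]
```

arm_command(commands=[[[0, 0, 40], 0, -0.2], [[0, 0, 40], 0, -0.2], [[0, 0, 40], 0, -0.2], [[0, 0, 0], 0, -0.2], [[-10, 38, 0], 0, -0.2], [[-10, 38, 0], 0, -0.2], [[-10, 38, 0], 0, -0.2], [[-10, 36, 0], 0, -0.2], [[0, 0, 0], 0, -0.2], [[0, 0, 0], 0, -0.2]])

```text
clock: 10.05
position: [0.4938, 0.2728, 0.2789]
tool_rot: [-3.141, -0.002, -2.881]
force: [0.5, -0.3, 0.2]
grip_width: 0.0518
finger_force: 0.0
```

Run:
```python
from h import *
import pickle
f=grab_frame("wrist"); pickle.dump(f,open("w5.pkl","wb"))
print(bot.observe()["position"])
B=np.array([.4937,.2731,.2272]);Y=np.array([-.966,-.259,0])
print("pred ends",proj(f,B+.037*Y),proj(f,B),proj(f,B-.037*Y))
cv2.imwrite("pics/m5.png",f["image"][...,::-1])
```

```text
[0.49424783 0.27187    0.27925842]
pred ends [321.51944154 194.88825932] [321.59197146 265.64604966] [321.65756334 329.24869362]
```

View pics/m5.png

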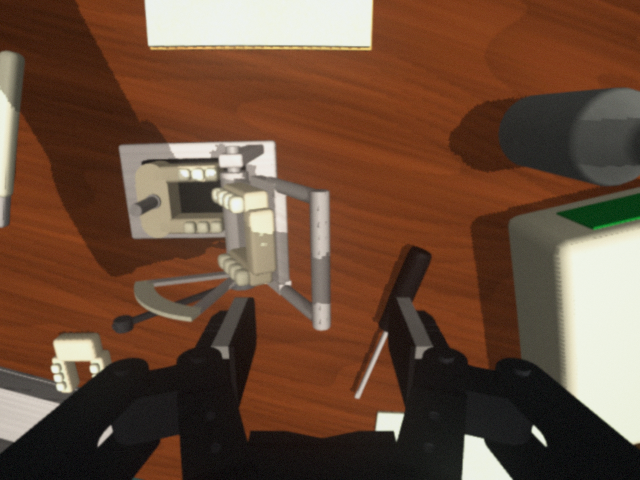

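The bar ends are at (320,193) and (321,328), which matches the prediction. I'll descend and grasp.

arm_command(commands=[[[0, 0, -30], 0, -0.2], [[0, 0, -25], 0, -0.2], [[0, 0, -16], 0, -0.2], [[0, 0, 0], 0, -0.2], [[0, 0, 0], 0, 1], [[0, 0, 0], 0, 1], [[0, 0, 0], 0, 1], [[0, 0, 0], 0, 1], [[0, 0, 0], 0, 1], [[0, 0, 0], 0, 1]], newtons=25)

```text
clock: 11.1
position: [0.4948, 0.2726, 0.21]
tool_rot: [3.141, 0.001, -2.882]
force: [-0.3, -1.9, 6.8]
grip_width: 0.0091
finger_force: 24.6
```

Run:
```python
from h import *
np.set_printoptions(precision=1,suppress=True)
o=bot.observe(); print(o["position"]*1e3,o["force"],o["grip_width"],o["finger_force"])
X=np.array([-.2588,.9659,0]);H=np.array([.5107,.2096,.115])
# path from 120.3deg to 48.8deg
P0=None
for a in np.linspace(120.3,48.8,19):
    r=np.radians(a); P=(-.13*np.cos(r)*X+[0,0,.13*np.sin(r)])*1e3
    if P0 is not None: print(round(a,1),P-P0)
    P0=P
```

```text
[494.8 272.6 210. ] [-0.3 -1.9  6.8] 0.009110072749196762 24.572851359844208
116.3 [ 2.1 -7.7  4.3]
112.4 [ 2.1 -7.9  3.7]
108.4 [ 2.2 -8.2  3.1]
104.4 [ 2.2 -8.3  2.5]
100.4 [ 2.3 -8.5  1.9]
96.5 [ 2.3 -8.6  1.3]
92.5 [ 2.3 -8.7  0.7]
88.5 [ 2.3 -8.7  0.1]
84.6 [ 2.3 -8.7 -0.5]
80.6 [ 2.3 -8.6 -1.2]
76.6 [ 2.3 -8.5 -1.8]
72.6 [ 2.2 -8.4 -2.4]
68.7 [ 2.2 -8.2 -3. ]
64.7 [ 2.1 -8.  -3.6]
60.7 [ 2.1 -7.7 -4.1]
56.7 [ 2.  -7.4 -4.7]
52.8 [ 1.9 -7.1 -5.2]
48.8 [ 1.8 -6.7 -5.7]
```

arm_command(commands=[[[2.1, -7.7, 4.3], 0, 1], [[2.1, -7.9, 3.7], 0, 1], [[2.2, -8.2, 3.1], 0, 1], [[2.2, -8.3, 2.5], 0, 1], [[2.3, -8.5, 1.9], 0, 1], [[2.3, -8.6, 1.3], 0, 1], [[2.3, -8.7, 0.7], 0, 1], [[2.3, -8.7, 0.1], 0, 1], [[2.3, -8.7, -0.5], 0, 1], [[0, 0, 0], 0, 1], [[0, 0, 0], 0, 1]])

```text
clock: 12.2
position: [0.5154, 0.1962, 0.2268]
tool_rot: [-3.141, 0.002, -2.884]
force: [5.8, 2.4, 2.9]
grip_width: 0.0089
finger_force: 25.4
```

arm_command(commands=[[[2.3, -8.6, -1.2], 0, 1], [[2.3, -8.5, -1.8], 0, 1], [[2.2, -8.4, -2.4], 0, 1], [[2.2, -8.2, -3.0], 0, 1], [[2.1, -8.0, -3.6], 0, 1], [[2.1, -7.7, -4.1], 0, 1], [[2.0, -7.4, -4.7], 0, 1], [[1.9, -7.1, -5.2], 0, 1], [[1.8, -6.7, -5.7], 0, 1], [[0, 0, 0], 0, 1], [[0, 0, 0], 0, 1], [[0, 0, 0], 0, 1]])

```text
clock: 13.4
position: [0.534, 0.1256, 0.1949]
tool_rot: [-3.141, 0.001, -2.883]
force: [5.6, 0.6, 1.0]
grip_width: 0.0088
finger_force: 25.1
```

Run:
```python
from h import *
import pickle
np.set_printoptions(precision=4,suppress=True)
o=bot.observe(); p=o["position"];print(p,o["force"],o["grip_width"],o["finger_force"])
X=np.array([-.2588,.9659,0]);H=np.array([.5107,.2096,.115]);q=p+[0,0,.0187]-H
print("angle",np.degrees(np.arctan2(q[2],-(q@X))),np.hypot(q[2],q@X))
g=grab_frame("scene");d=grab_frame("side");w=grab_frame("wrist")
pickle.dump((g,d,w),open("fin.pkl","wb"))
r=lambda im,k:cv2.resize(im,None,fx=k,fy=k,interpolation=cv2.INTER_CUBIC)
cv2.imwrite("pics/m6.png",np.hstack([r(g["image"][140:290,300:400],4),r(d["image"][110:260,235:335],4)])[...,::-1])
```

```text
[0.534  0.1256 0.1949] [5.5622 0.5865 0.9546] 0.008793276861645431 25.061079561710358
angle 48.539843248007145 0.1316143477853976
```

View pics/m6.png

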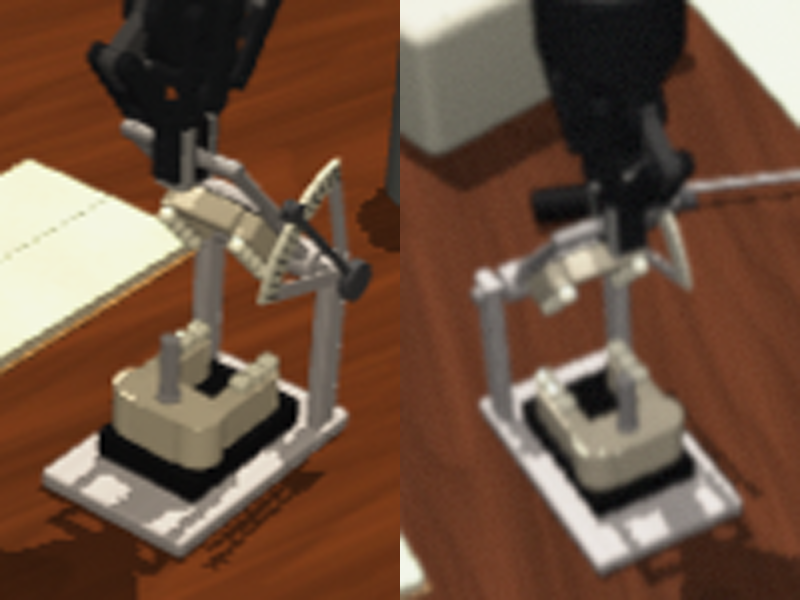

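The jaw is held over the seated pin and clear of it, and the pointer is undisturbed. As a cross-check I'll take the jaw angle from the bar end at (360,181) in the scene view.

Run:
```python
from h import *
import pickle
g,d,w=pickle.load(open("fin.pkl","rb"))
X=np.array([-.2588,.9659,0]);Y=np.array([-.9659,-.2588,0]);H=np.array([.5107,.2096,.115])
for a in (44,48.8,53):
    r=np.radians(a); B=H-.13*np.cos(r)*X+[0,0,.13*np.sin(r)]
    print(a,[(proj(g,B+k*Y)-[300,140])*4 for k in (.037,-.037)],(proj(g,H-.033*Y)-[300,140])*4)
o=bot.observe(); print(o["force"],o["qd"].round(3))
```

```text
44 [array([114.23127287, 142.52047194]), array([227.08139367, 190.90676969])] [317.84491891 265.34678523]
48.8 [array([124.2851307 , 124.29654352]), array([237.4261407 , 171.97259956])] [317.84491891 265.34678523]
53 [array([133.65949338, 108.99295438]), array([247.00634441, 156.04564103])] [317.84491891 265.34678523]
[5.92214171 1.18513576 1.07608442] [ 0.    -0.001 -0.001  0.001  0.001  0.002  0.001]
```

```bash
python3 -c "
from workcell import ticket
print(ticket.job_done())"
```

```text
the job is handed in; nothing more can be done
None
```

The job is handed in: the pin is fully home in the cast and released, and the gripper is holding the upper jaw at 48.5° against a pointer measured at 48.8°, clear of the pin. The hand-in call returned no verdict.

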